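Load the wire spool and set its brake

ROBOT

A 6-joint arm with a two-finger parallel gripper is mounted at the origin on the work surface. World frame = base frame: x ahead of the robot, y to its left, z up, the work surface at z = 0. Lengths are in m, angles in degrees, forces in N, time in s.
With the tool pointing down it reaches from about 0.275 to 0.875 m from the base axis. Payload 12.5 kg.
Tool frame: the origin (TCP) lies midway between the tips of the shut fingers; the grasp point (between the pads) lies 19 mm behind it (bot.grasp_offset is the distance from the TCP to the grasp point, in m); z points along the fingers, y is the line along which they close (so a half turn about z gives the same grasp; the last joint's range is limited). The gripper opens to 85 mm and grips with 20 to 120 N. Pads are 22 mm wide; open, the fingers measure 114 mm over their backs; the gripper's body (76 mm by 85 mm) begins 54 mm behind the grasp point. The pads swing forward as they close: fully open they stand 13 mm farther back than shut.
Start: joints at [-79.676, 20.094, 94.641, -0, 65.266, -4.847], TCP at [0.144, -0.531, 0.231] pointing down, gripper open.
Joint ranges: [-157.81, 157.81], [-45, 120.19], [0.68, 151.7], [-89.99, 269.99], [4.06, 180], [-164.3, 164.3]. Speed limits (degrees/s): [127.2, 127.2, 159.86, 180, 180, 180].

INTERFACE

Orientations are given as [roll, pitch, yaw] about the fixed x, y, z axes, in that order (R = Rz(yaw) Ry(pitch) Rx(roll)).
In Python, from workcell import sensors, vision, workorder, bot gives the robot as it stands. The module is installed in compiled form; this text tells all that it offers.
- The arm moves only by the shell command python3 -m jog 'ROWS' [FORCE]. ROWS is JSON, one flat list of numbers, 7 for each row, row after row: the shift along the tool's x, y, z in mm, then the turn, a rotation vector about the tool's x, y, z in degrees, then the gripper command: -1 is shut, 1 is fully open, values between are in proportion. In form: [tx, ty, tz, ax, ay, az, fingers, tx, ty, tz, ax, ay, az, fingers, ...]. A call has 1 to 5 rows; each row shifts and turns the commanded pose from where the row before left it, along the tool's axes as they then stand; what a row does not reach is not made up. A row lasts 1/12 s, in which the tool goes at most 41.7 mm and 7.16 degrees, less where a joint would pass 70% of its speed; a pose out of reach is approached as far as the arm can. A call with a gripper value outside its range is refused whole. The fingers move at their own pace and stop on an object; FORCE is the grip in N (left out, the last holds). Time passes only in rows, so rows that do not move let the fingers close. It gives the time, the measured TCP pose, the force, the opening and the grip force at its end, in the units of the state.
- sensors.state(): the state, without advancing time (a new reading comes with each control period).
- vision.get_image(name): name is "scene" or "top"; returns a dict with "color" (400x640x3 uint8, red, green, blue), "fx", "fy", "cx", "cy" (pixels), "R" (3x3) and "t" (3): a world point X has camera coordinates R X + t. Camera axes: x right, y down, z forward; pixel columns grow to the right and rows downward; lengths in m; the calibration is good to about 2 mm. A picture is of the moment at which its call begins. There is no depth.
- workorder.sign_off(): hands the job in; it is judged then, once.
The state is a dict: "time_s": time; "joints": joint angles; "dq": joint speeds; "effort": joint torques, N m; "ee_pos": TCP position; "tcp_rot": TCP orientation; "wrist_force": force on the tool from outside, world axes, zero at the start; "ft_torque": the same for the moment, N m; "width": finger opening in m; "finger_force": force on a finger pad.
Only numpy, scipy, OpenCV 4.12 (cv2) and the standard library are available. Lean on these libraries where they do the work, as an engineer would, in place of code of your own. Each camera call takes 0.05 s, during which the arm holds its last target. There are 200 camera calls.

TASK

Put the full spool of copper wire on the stand's spindle, all the way down, and let go of it. Then turn the smooth ball knob clockwise until the brake shoe presses on the spool's rim with about 14 N (never more than 30 N), let go, and leave it so; do not disturb the other things on the bench.

Things in the scene. Friction and masses are not known exactly. Their poses are not given: they have to be found in the camera images.
- spool: Full spool, wound with copper wire: two white flanges 60 mm across, 6 mm thick, at bottom and top, winding 46 mm across between them, 48 mm tall in all, 0.2 to 0.42 kg, standing upright; a 13 mm bore runs right through. Origin: centre of its underside; z up its axis. Grip it across both flanges. The empty spool nearby has the same flanges but a bare thin core.
- seat (a point): Centre of the spindle's foot, on top of the stand's 16 mm thick base plate (90 by 260 mm): the spool's origin comes here when home. The spindle is a fixed steel pin 10 mm thick, 42 mm tall above this point, its top 9 mm tapering to 3 mm. Axes are the stand's: z up, y along the base plate from the spindle towards the knob.
- knob_center (a point): Centre of the ball knob: polished black ball 44 mm across on a thin upright stem, centre 85 mm above the table, 150 mm from the spindle along the stand's y, over a gear housing 46 mm high. Its axis is vertical. It is slick (friction 0.28) and gives 11 mm down on a light spring (2 to 6 N): fingers whose tips end well above its widest part squeeze it away; 50 to 60 N across the widest part holds.
- knob (a joint): Angle of the ball knob in rad, 0 at the start, growing clockwise seen from above, up to 3.6. It drives the shoe 10 mm nearer to the spindle per rad. While turning clockwise it resists with a steady friction of 0.25 N m plus 0.010 N m for every newton on the shoe; at rest the hand may feel that load give or take the friction. It stays where it is left.
- shoe: Brake shoe: steel bar along the stand's y, its tip carrying a rubber-faced pad 30 mm wide, 18 mm tall, level with the spool's lower flange. Origin: the bar's tip end, 81 mm from the spindle axis at the start. The pad's face starts 42 to 52 mm from that axis, set differently each time and not told by this pose. Sprung 8 N per mm, up to 8 mm. It takes up the spool's 1.5 mm of play, then presses.
- empty_spool: Bystander: empty white spool, 60 mm across, 48 mm tall, with a bare core 22 mm thick. Origin: centre of its underside.
- tin: Bystander: small can, 54 mm across, 60 mm tall. Origin: centre of its underside.
- screwdriver: Bystander: screwdriver 180 mm long, lying on the bench between robot and stand. Origin: under its middle.

How it is judged (in metres and radians):
On the way:
1. the full spool is home on the spindle, let go, the shoe still clear of it (horizontal distance between spool and seat below 0.004 m and z of spool in the frame of seat below 0.003 m and angle between spool's own z axis and vertical below 0.06 rad and contact force between the fingers and spool below 0.3 N and contact force between shoe and spool below 2 N), for 0.2 s.
At the end, for the whole second after the job is handed in: The full spool stands upright on the spindle, its underside centre within 4 mm sideways and 3 mm in height of the seat, at rest, and the brake shoe presses its rim with 8 to 20 N, set by the knob (horizontal distance between spool and seat below 0.004 m and z of spool in the frame of seat below 0.003 m and angle between spool's own z axis and vertical below 0.06 rad and linear speed of spool below 0.02 m/s and contact force between shoe and spool between 8 and 20 N and value of joint knob above 0.5 rad); the robot touches nothing.
It fails at once if the shoe presses the spool with more than 30 N (contact force between shoe and spool above 30 N).
It fails at once if the empty spool is shifted by more than 20 mm (distance of empty_spool from where it was at the start of the episode above 0.02 m).
It fails at once if the tin is shifted by more than 20 mm (distance of tin from where it was at the start of the episode above 0.02 m).
It fails at once if the screwdriver is shifted by more than 20 mm (distance of screwdriver from where it was at the start of the episode above 0.02 m).
It also fails if it takes over 72 s, if anything falls off the work surface, if the arm or the gripper's body presses on something with over 40 N, if the wrist force passes 120 N, or if a joint passes its speed limit or range.

## Working session

There is one attempt and no reset: what is moved stays moved. The work goes in short steps, Python scripts to look and compute and a shell command to move; the robot and the scene stay as the last step left them, time stands still between calls to the robot, and variables do not carry over. Pictures are saved under pics/ and viewed, at most 10 in all, crops included, and the job is handed in when it is done.

```bash
mkdir -p pics
python3 - <<'E'
from workcell import sensors, vision, bot
import cv2,numpy as np
for n in("scene","top"):
    im=vision.get_image(n); cv2.imwrite(f"pics/{n}0.png",im["color"][:,:,::-1]); print(n,im["fx"],im["fy"],im["cx"],im["cy"],np.round(im["R"],4).tolist(),np.round(im["t"],4).tolist())
print(sensors.state(),bot.grasp_offset)
E
```

```text
scene 498.0785016889458 498.0785016889458 324.08994805405797 198.3040836440401 [[-0.6878, 0.7258, -0.0097], [0.3859, 0.3543, -0.8518], [-0.6148, -0.5896, -0.5238]] [0.3918, -0.1179, 1.2048]
top 500.22841402969993 500.22841402969993 320.01908993864816 199.41318892328184 [[0.0046, -0.9994, -0.0333], [-0.9898, 0.0002, -0.1427], [0.1426, 0.0336, -0.9892]] [-0.034, 0.5169, 1.0681]
{'time_s': 0.1, 'joints': array([-7.96738328e+01,  2.01212098e+01,  9.46727719e+01,  1.36145424e-03,
        6.52645866e+01, -4.84751984e+00]), 'dq': array([-0.04089763, -0.10563375, -0.06679159, -0.03893445, -0.01826292,
        0.02562528]), 'effort': array([ 6.19834973e-04, -5.06831574e+01, -2.91875714e+01, -1.18340781e-04,
        2.66770941e-03, -1.68143924e-05]), 'ee_pos': array([ 0.14393579, -0.5305326 ,  0.23081603]), 'tcp_rot': array([-1.79941746e+02, -6.18081310e-03,  1.51731136e+01]), 'wrist_force': array([-0.77305086,  0.12288013, -0.37608382]), 'ft_torque': array([-0.01806496,  0.02950257,  0.02085021]), 'finger_force': 0.0, 'width': 0.08546941935107437} 0.0187
```

View pics/scene0.png

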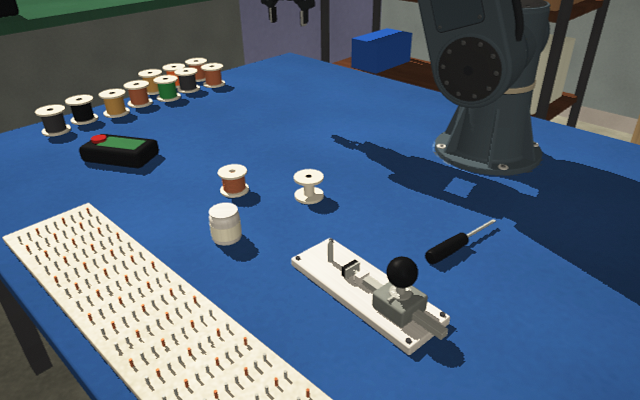

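View pics/top0.png

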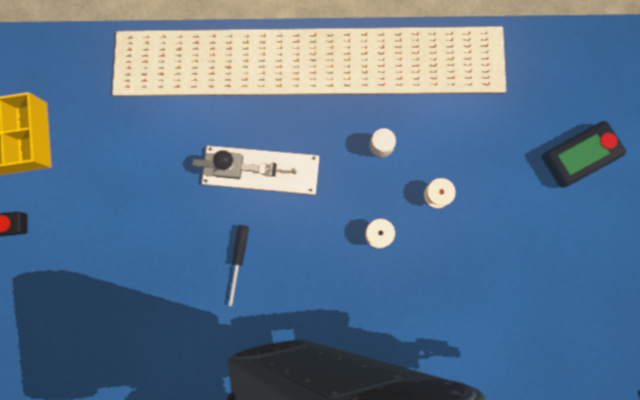

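The scene view shows the full spool at (233,178), the empty one at (309,187), the tin at (225,225) and the stand with its spindle near (331,250) and knob at (402,271). In the top view these are the full spool at (440,192), the empty at (380,233), the spindle near (293,171) and the knob at (223,160).

```bash
cat > h.py <<'E'
from workcell import sensors, vision
import cv2,numpy as np
def ray(im,u,v):
    R=np.array(im["R"]);t=np.array(im["t"])
    return -R.T@t, R.T@np.array([(u-im["cx"])/im["fx"],(v-im["cy"])/im["fy"],1])
def at(im,u,v,z):
    c,d=ray(im,u,v); return c+d*(z-c[2])/d[2]
def proj(im,X):
    p=np.array(im["R"])@X+np.array(im["t"]); return np.array([im["fx"]*p[0]/p[2]+im["cx"],im["fy"]*p[1]/p[2]+im["cy"]])
def tri(ims,uvs):
    A=np.zeros((3,3));b=np.zeros(3)
    for im,(u,v) in zip(ims,uvs):
        c,d=ray(im,u,v);d=d/np.linalg.norm(d);P=np.eye(3)-np.outer(d,d);A+=P;b+=P@c
    return np.linalg.solve(A,b)
def crop(im,x0,y0,x1,y1,s,name):
    cv2.imwrite(name,cv2.resize(im["color"][y0:y1,x0:x1,::-1],None,fx=s,fy=s,interpolation=cv2.INTER_CUBIC))
E
python3 - <<'E'
from h import *
t=vision.get_image("top");s=vision.get_image("scene")
a=cv2.resize(t["color"][130:210,190:330,::-1],None,fx=5,fy=5,interpolation=cv2.INTER_CUBIC)[:300*2]
b=cv2.resize(s["color"][230:360,285:460,::-1],None,fx=4,fy=4,interpolation=cv2.INTER_CUBIC)
cv2.imwrite("pics/a.png",a);cv2.imwrite("pics/b.png",b)
c=t["color"].astype(int)
# spool tops & plate
for n,(x0,y0,x1,y1),z in(("full",(415,170,465,215),.048),("empty",(355,215,405,255),.048),("tin",(360,122,405,165),.06)):
    m=((c[y0:y1,x0:x1].min(2)>150)).astype(np.uint8)
    cn=max(cv2.findContours(m,0,1)[0],key=cv2.contourArea); (u,v),(w,h),_=cv2.fitEllipse(cn)
    print(n,u+x0,v+y0,w,h,at(t,u+x0,v+y0,z).round(4))
m=cv2.inRange(t["color"],(150,150,150),(255,255,255))[135:205,190:330]
cn=np.vstack([k for k in cv2.findContours(m,0,1)[0] if cv2.contourArea(k)>30]);r=cv2.minAreaRect(cn);bx=cv2.boxPoints(r)+[190,135]
for p in bx: print(p,at(t,*p,.016).round(4))
m=(c[140:180,205:240].max(2)<45).astype(np.uint8)
cn=max(cv2.findContours(m,0,1)[0],key=cv2.contourArea);print(cv2.minEnclosingCircle(cn))
(u,v),_=cv2.minEnclosingCircle(cn);print(at(t,u+205,v+140,.085))
E
```

```text
full 440.9260654449463 192.27186393737793 26.80782699584961 29.824962615966797 [ 0.5309 -0.2959  0.048 ]
empty 380.3375015258789 232.90145683288574 27.7037296295166 28.92116928100586 [ 0.4424 -0.1637  0.048 ]
tin 383.91793060302734 140.0195198059082 22.06001091003418 25.65776252746582 [ 0.6449 -0.173   0.06  ]
[201.72950745 183.97541046] [0.5555 0.2376 0.016 ]
[205.3278656  144.39344501] [0.648  0.2328 0.016 ]
[319.38523865 154.76229858] [ 0.6227 -0.0302  0.016 ]
[315.78688049 194.34426498] [ 0.5315 -0.0225  0.016 ]Traceback (most recent call last):
  File "<stdin>", line 16, in <module>
ValueError: max() iterable argument is empty
```

View pics/a.png

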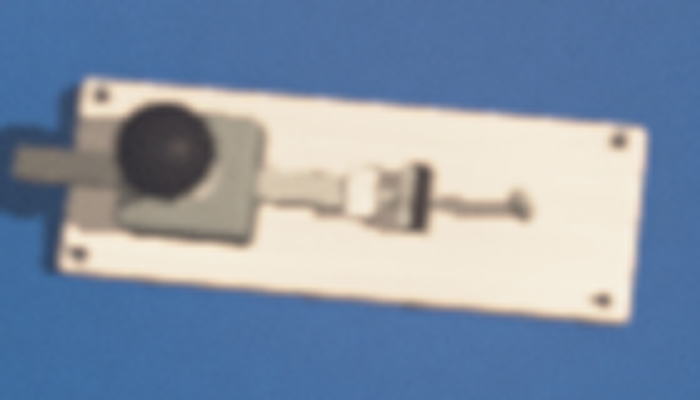

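View pics/b.png

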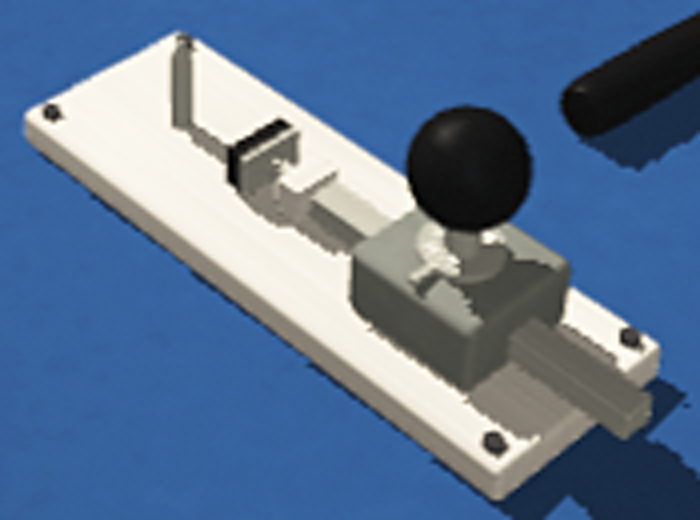

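The crops show the pin tip in the top view at about crop (520,207) and in the scene view at (183,37), with its foot at (181,125). The ball centre is at top crop (165,150) and scene crop (469,168).

Run:
```python
from h import *
t=vision.get_image("top");s=vision.get_image("scene")
T=lambda x,y:((x+.5)/5-.5+190,(y+.5)/5-.5+130)
S=lambda x,y:((x+.5)/4-.5+285,(y+.5)/4-.5+230)
print("plate",[at(t,*T(*p),.016)[:2].round(4).tolist() for p in((85,78),(647,126),(630,322),(58,270))])
print("plateS",[at(s,*S(*p),.016)[:2].round(4).tolist() for p in((180,30),(25,115),(660,348),(497,488))])
print("tipS",at(s,*S(183,37),.058),"footS",at(s,*S(181,126),.016),"tipT",at(t,*T(520,205),.058))
print("knob tri",tri([t,s],[T(165,150),S(469,168)]),at(t,*T(165,150),.085),at(s,*S(469,168),.085))
# pad face
print("padS", [at(s,*S(*p),.0).round(4) for p in((232,183),)])
# spools in scene by ellipse of top flange: project estimates
for X in([.5309,-.2959,.048],[.4424,-.1637,.048]): print(proj(s,np.array(X)))
c=s["color"]
m=cv2.inRange(c,(140,140,130),(255,255,255))
for x0,y0,x1,y1 in((212,160,255,183),(288,164,330,186)):
    k=max(cv2.findContours(m[y0:y1,x0:x1],0,1)[0],key=cv2.contourArea);x,y,w,h=cv2.boundingRect(k);print(x+x0+w/2-.5,y+y0,w,h)
```

```text
plate [[0.6461, 0.2298], [0.6226, -0.0293], [0.5322, -0.0221], [0.5564, 0.2389]]
plateS [[0.5354, -0.0187], [0.623, -0.0253], [0.5601, 0.2383], [0.6522, 0.2328]]
tipS [0.58027122 0.02484579 0.058     ] footS [0.58425533 0.02724008 0.016     ] tipT [0.57753013 0.02452649 0.058     ]
knob tri [0.59641887 0.17519362 0.08537565] [0.59644247 0.17537246 0.085     ] [0.59610462 0.17486406 0.085     ]
padS [array([0.5826, 0.0541, 0.    ])]
[232.67989249 169.82246564]
[308.32152153 175.4483666 ]
231.5 164 30 15
308.0 169 31 15
```

```bash
cat > goal.py <<'E'
import sys,numpy as np
from workcell import sensors
from scipy.spatial.transform import Rotation as Ro
s=sensors.state();R=Ro.from_euler('xyz',s["tcp_rot"],degrees=True)
print("t",s["time_s"],"pos",(s["ee_pos"]*1e3).round(1),"rpy",np.round(s["tcp_rot"],2),"w",round(s["width"]*1e3,1),"ff",s["finger_force"],"F",np.round(s["wrist_force"],1),"M",np.round(s["ft_torque"],2),"j6",s["joints"][5].round(1))
if len(sys.argv)>1:
    a=list(map(float,sys.argv[1:5]))
    G=Ro.from_euler('xyz',[180,0,a[3]],degrees=True)
    print("tool delta mm",(R.inv().apply(np.array(a[:3])-s["ee_pos"]*1e3)).round(1),"rotvec deg",np.degrees((R.inv()*G).as_rotvec()).round(2))
E
for i in 1 2 3; do python3 -m jog '[29,-8.4,0,0,0,0,1,29,-8.4,0,0,0,0,1,29,-8.4,0,0,0,0,1,29,-8.4,0,0,0,0,1,29,-8.4,0,0,0,0,1]' | tail -1; done
for i in 1 2; do python3 -m jog '[0,0,10,0,0,-7,1,0,0,10,0,0,-7,1,0,0,10,0,0,-7,1,0,0,10,0,0,-7,1,0,0,10,0,0,-7,1]'|tail -1; done
python3 goal.py 530 -296 5 84.8
```

```text
finger_force: 0.0
finger_force: 0.0
finger_force: 0.0
finger_force: 0.0
finger_force: 0.0
t 2.3833 pos [ 530.8 -295.3  130.7] rpy [-1.7999e+02 -1.0000e-02  8.5520e+01] w 85.7 ff 0.0 F [-0. -0.  1.] M [ 0.08 -0.03 -0.03] j6 -29.0
tool delta mm [ -0.7  -0.7 125.7] rotvec deg [-0.01 -0.01  0.72]
```

```bash
python3 -m jog '[-0.7,-0.7,25,0,0,0.7,1,0,0,25,0,0,0,1,0,0,25,0,0,0,1,0,0,25,0,0,0,1,0,0,15,0,0,0,1]' | tail -1
python3 -m jog '[0,0,10,0,0,0,1,0,0,0,0,0,0,1]'|tail -1; python3 goal.py 530 -296 5 84.8
python3 -m jog '[0,0,0,0,0,0,-0.2,0,0,0,0,0,0,-0.2,0,0,0,0,0,0,-0.2,0,0,0,0,0,0,-0.2,0,0,0,0,0,0,-0.2]' 50
python3 -m jog '[0,0,0,0,0,0,-0.2,0,0,0,0,0,0,-0.2,0,0,0,0,0,0,-0.2,0,0,0,0,0,0,-0.2,0,0,0,0,0,0,-0.2]' 50 | tail -3
python3 goal.py
python3 - <<'E'
from h import *
s=vision.get_image("scene");crop(s,170,110,340,220,4,"pics/g.png")
E
```

```text
finger_force: 0.0
finger_force: 0.0
t 2.9667 pos [ 529.2 -295.4    4.4] rpy [-1.7984e+02 -9.0000e-02  8.4470e+01] w 85.5 ff 0.0 F [0.3 0.2 0.2] M [ 0.   -0.05 -0.01] j6 -28.0
tool delta mm [-0.5  0.9 -0.6] rotvec deg [-0.16 -0.09 -0.33]
time_s: 3.38
ee_pos: [0.5309, -0.2965, 0.008]
tcp_rot: [179.9, 0.1, 84.5]
wrist_force: [-0.8, 0.8, 7.9]
width: 0.0574
finger_force: 52.4
wrist_force: [-1.5, 0.9, 7.1]
width: 0.0573
finger_force: 52.4
t 3.8 pos [ 530.9 -296.5    8. ] rpy [1.7986e+02 7.0000e-02 8.4480e+01] w 57.3 ff 52.44563603773713 F [-1.5  0.9  7.1] M [0.07 0.15 0.01] j6 -28.0
```

View pics/g.png

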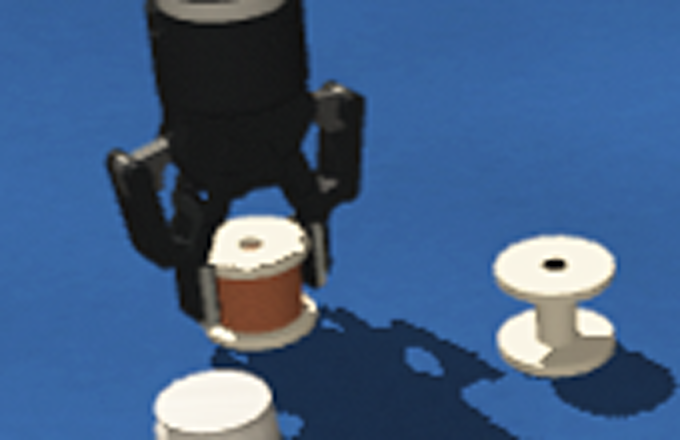

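The fingers end just above the lower flange: it sticks out below the tips at crop (215,325), and the width reads 57 rather than 60. The grip is too high, so I'll open, go lower and grip again.

```bash
python3 -m jog '[0,0,0,0,0,0,1,0,0,0,0,0,0,1,0,0,0,0,0,0,1,0,0,0,0,0,0,1,0,0,0,0,0,0,1]' 40| tail -1
python3 goal.py 530 -296 -2 84.8
python3 -m jog '[0,0,4,0,0,0,1,0,0,4,0,0,0,1,0,0,0,0,0,0,1,0,0,0,0,0,0,1]' | tail -1
python3 goal.py 530 -296 -2 84.8
python3 -m jog '[0,0,0,0,0,0,0,0,0,0,0,0,0,0,0,0,0,0,0,0,0,0,0,0,0,0,0,0,0,0,0,0,0,0,0]' 40 |tail -1
python3 goal.py 530 -296 -2 84.8
```

```text
finger_force: 0.0
t 4.2667 pos [ 530.  -296.     6.3] rpy [-180.     -0.     84.47] w 85.4 ff 0.0 F [-0.5 -0.   0. ] M [ 0.03 -0.01 -0.03] j6 -28.0
tool delta mm [-0.  -0.   8.3] rotvec deg [-0.   -0.   -0.33]
finger_force: 0.0
t 4.6 pos [ 529.8 -295.9   -2.2] rpy [-1.7996e+02 -2.0000e-02  8.4470e+01] w 85.5 ff 0.0 F [-0.4  0.8  0.7] M [ 0.05  0.03 -0.04] j6 -28.0
tool delta mm [-0.1  0.2 -0.2] rotvec deg [-0.04 -0.03 -0.33]
finger_force: 41.0
t 5.0167 pos [ 530.3 -296.1   -1.1] rpy [1.7997e+02 1.0000e-02 8.4480e+01] w 56.7 ff 41.012863080832176 F [-1.2  1.1  4.9] M [0.23 0.26 0.06] j6 -28.0
tool delta mm [ 0.1 -0.3  0.9] rotvec deg [ 0.03  0.01 -0.32]
```

```bash
python3 -m jog '[0,0,-4,0,0,0,-0.2,0,0,-8,0,0,0,-0.2,0,0,-8,0,0,0,-0.2,0,0,0,0,0,0,-0.2,0,0,0,0,0,0,-0.2]' 50| tail -1
python3 goal.py
python3 - <<'E'
from h import *
s=vision.get_image("scene");crop(s,190,130,280,205,7,"pics/g2.png")
E
```

```text
finger_force: 52.6
t 5.4333 pos [ 530.4 -296.2   19. ] rpy [1.7994e+02 3.0000e-02 8.4470e+01] w 56.1 ff 52.562439198663924 F [ 0.5 -0.7 -2.3] M [0.   0.02 0.06] j6 -28.0
```

View pics/g2.png

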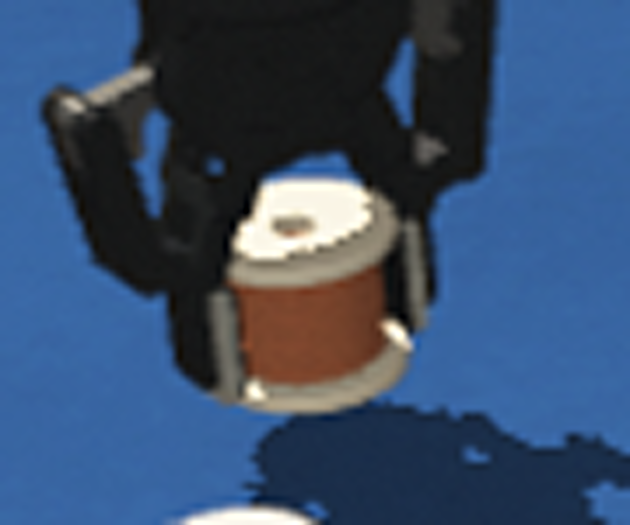

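The spool is lifted and both flanges look gripped. I'll overlay an upright model to check for tilt.

Run:
```python
from h import *
s=vision.get_image("scene");k=7;x0,y0=190,130
im=cv2.resize(s["color"][130:205,190:280,::-1],None,fx=k,fy=k,interpolation=cv2.INTER_CUBIC)
a=np.linspace(0,2*np.pi,60)
for z,r,c in((.020,.03,(0,255,0)),(.026,.03,(0,255,0)),(.062,.03,(0,255,255)),(.068,.03,(0,255,255)),(.068,.0065,(0,0,255))):
    P=np.array([(proj(s,np.array([.5305+r*np.cos(t),-.296+r*np.sin(t),z]))-[x0,y0]+.5)*k-.5 for t in a])
    cv2.polylines(im,[P.round().astype(np.int32)],True,c,1)
cv2.imwrite("pics/g3.png",im)
```

```text
(no output)
```

View pics/g3.png

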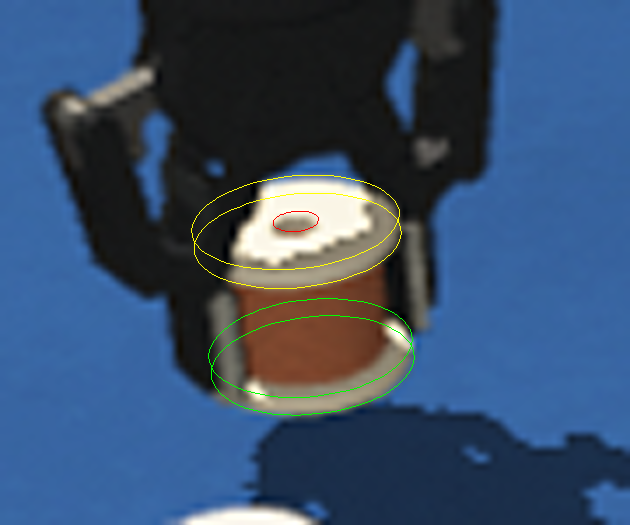

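The upright model matches well, so the spool is centred on the TCP with its underside about 1 mm above it.

```bash
python3 -m jog '[0,0,-20,0,0,0,-0.2,0,0,-25,0,0,0,-0.2,0,0,-25,0,0,0,-0.2,0,0,-21,0,0,0,-0.2,0,0,0,0,0,0,-0.2]' | tail -1
python3 goal.py 581.5 25.5 110 84.8
```

```text
finger_force: 53.3
t 5.95 pos [ 531.7 -297.   113.2] rpy [1.797e+02 1.600e-01 8.447e+01] w 55.6 ff 53.31445095129311 F [ 0.7 -0.6 -1.8] M [-0.05 -0.02  0.04] j6 -28.0
tool delta mm [325.8  18.5   2.4] rotvec deg [ 0.3   0.16 -0.33]
```

```bash
for i in 1 2 3; do python3 -m jog '[21.6,1.2,0,0,0,0,-0.2,21.6,1.2,0,0,0,0,-0.2,21.6,1.2,0,0,0,0,-0.2,21.6,1.2,0,0,0,0,-0.2,21.6,1.2,0,0,0,0,-0.2]' | tail -1; done
python3 -m jog '[0,0,0,0,0,0,-0.2,0,0,0,0,0,0,-0.2,0,0,0,0,0,0,-0.2]' | tail -1
python3 goal.py 581.5 25.5 70 84.8
```

```text
finger_force: 53.1
finger_force: 53.1
finger_force: 53.1
finger_force: 53.4
t 7.45 pos [578.7  24.4 108.5] rpy [-1.7993e+02  1.0000e-02  8.4480e+01] w 55.7 ff 53.36043596325908 F [ 0.7 -0.8 -2.7] M [-0.02  0.01 -0.08] j6 3.3
tool delta mm [ 1.4  2.7 38.5] rotvec deg [-0.07  0.01 -0.32]
```

```bash
python3 -m jog '[1.4,2.7,19,0,0,-0.3,-0.2,0,0,19,0,0,0,-0.2,0,0,0,0,0,0,-0.2,0,0,0,0,0,0,-0.2,0,0,0,0,0,0,-0.2]' | tail -1
python3 goal.py 581.5 25.5 70 84.8
python3 - <<'E'
from h import *
s=vision.get_image("scene");k=7;x0,y0=290,200
im=cv2.resize(s["color"][200:285,290:390,::-1],None,fx=k,fy=k,interpolation=cv2.INTER_CUBIC)
p=sensors.state()["ee_pos"]; q=lambda X:((proj(s,np.array(X))-[x0,y0]+.5)*k-.5).round().astype(int)
a=np.linspace(0,2*np.pi,60)
for z,r,c in((p[2]+.001,.03,(0,255,0)),(.016,.005,(0,0,255)),(.049,.005,(0,0,255)),(.058,.0015,(0,0,255))):
    cv2.polylines(im,[np.array([q([p[0]+r*np.cos(t),p[1]+r*np.sin(t),z]) for t in a],np.int32)],True,c,1)
cv2.imwrite("pics/p.png",im)
E
```

```text
finger_force: 53.5
t 7.8667 pos [582.3  25.3  72. ] rpy [179.97   0.    84.73] w 56.1 ff 53.47947674745228 F [-0.2  0.1 -2.3] M [ 0.08 -0.01 -0.05] j6 3.2
tool delta mm [ 0.1 -0.8  2. ] rotvec deg [ 0.03  0.   -0.07]
```

View pics/p.png

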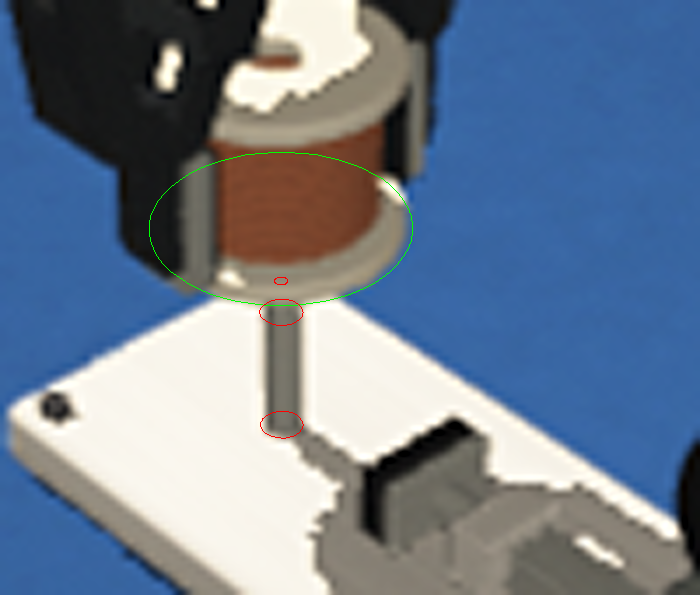

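The pin in the picture (column about 283, foot row about 430) coincides with the projected tool axis, so I'll lower.

```bash
python3 -m jog '[0,-0.4,6,0,0,0,-0.2,0,0,6,0,0,0,-0.2,0,0,6,0,0,0,-0.2,0,0,0,0,0,0,-0.2]' | head -4
python3 goal.py
python3 -m jog '[0,0,6,0,0,0,-0.2,0,0,6,0,0,0,-0.2,0,0,0,0,0,0,-0.2]' | head -4
python3 goal.py 581.5 25.5 15 84.8
```

```text
time_s: 8.25
ee_pos: [0.5809, 0.026, 0.052]
tcp_rot: [-179.9, 0.0, 84.8]
wrist_force: [-0.4, 0.2, -2.5]
t 8.25 pos [580.9  26.   52. ] rpy [-1.7989e+02  1.0000e-02  8.4780e+01] w 55.4 ff 53.46125361334998 F [-0.4  0.2 -2.5] M [-0.05  0.01  0.05] j6 3.2
time_s: 8.5
ee_pos: [0.581, 0.026, 0.04]
tcp_rot: [-179.9, 0.0, 84.8]
wrist_force: [-1.3, -0.5, -2.1]
t 8.5 pos [581.  26.  40.] rpy [-1.799e+02  1.000e-02  8.478e+01] w 55.6 ff 53.462539203464985 F [-1.3 -0.5 -2.1] M [ 0.02 -0.01 -0.02] j6 3.2
tool delta mm [-0.4  0.6 25. ] rotvec deg [-0.1   0.01 -0.02]
```

Entering freely. Going on down.

```bash
python3 -m jog '[0,0,6,0,0,0,-0.2,0,0,6,0,0,0,-0.2,0,0,6,0,0,0,-0.2,0,0,0,0,0,0,-0.2]' >/dev/null; python3 goal.py
python3 -m jog '[0,0,3,0,0,0,-0.2,0,0,2,0,0,0,-0.2,0,0,0,0,0,0,-0.2]' >/dev/null; python3 goal.py
python3 -m jog '[0,0,1,0,0,0,-0.2,0,0,1,0,0,0,-0.2,0,0,0,0,0,0,-0.2]' >/dev/null; python3 goal.py
```

```text
t 8.8333 pos [580.9  26.   21.9] rpy [-1.7989e+02  1.0000e-02  8.4770e+01] w 55.5 ff 53.463256542454474 F [ 0.6  0.4 -2.9] M [ 0.01  0.01 -0.02] j6 3.2
t 9.0833 pos [581.5  25.9  18. ] rpy [-179.98    0.     84.77] w 55.8 ff 53.46358964976389 F [ 0.5  0.5 -1.8] M [-0.02  0.01  0.02] j6 3.2
t 9.3333 pos [581.6  25.9  16.3] rpy [180.    -0.    84.77] w 55.9 ff 53.46477695158683 F [-0.5  0.  -2.1] M [-0.02  0.01  0.01] j6 3.2
```

```bash
for i in 1 2 3; do python3 -m jog '[0,0,1,0,0,0,-0.2,0,0,0,0,0,0,-0.2,0,0,0,0,0,0,-0.2]' >/dev/null; python3 goal.py; done
```

```text
t 9.5833 pos [581.6  25.9  15.3] rpy [180.    -0.    84.77] w 55.9 ff 53.46190469514113 F [-0.5  0.7 -2.7] M [ 0.02 -0.05 -0.01] j6 3.2
t 9.8333 pos [581.7  25.9  15.1] rpy [179.99  -0.    84.77] w 55.7 ff 54.95839004928712 F [-3.9  0.6  8. ] M [0.05 0.66 0.01] j6 3.2
t 10.0833 pos [581.7  25.9  14.9] rpy [179.99   0.    84.77] w 55.7 ff 56.769450373831205 F [-7.5 -0.4 19.4] M [-0.01  1.45  0.03] j6 3.2
```

```bash
python3 -m jog '[0,0,-2,0,0,0,-0.2,0,0,0,0,0,0,1,0,0,0,0,0,0,1,0,0,0,0,0,0,1,0,0,0,0,0,0,1]' >/dev/null
python3 -m jog '[0,0,0,0,0,0,1,0,0,0,0,0,0,1,0,0,0,0,0,0,1,0,0,0,0,0,0,1,0,0,0,0,0,0,1]' >/dev/null; python3 goal.py
python3 -m jog '[0,0,-15,0,0,0,1,0,0,-25,0,0,0,1,0,0,-30,0,0,0,1,0,0,-30,0,0,0,1,0,0,-25,0,0,0,1]' >/dev/null; python3 goal.py 596 175.2 135 84.8
python3 - <<'E'
from h import *
s=vision.get_image("scene");k=5;x0,y0=290,200
im=cv2.resize(s["color"][200:310,290:440,::-1],None,fx=k,fy=k,interpolation=cv2.INTER_CUBIC)
q=lambda X:((proj(s,np.array(X))-[x0,y0]+.5)*k-.5).round().astype(int)
a=np.linspace(0,2*np.pi,60)
for z,r in((.016,.03),(.064,.03),(.064,.0065)):
    cv2.polylines(im,[np.array([q([.5817+r*np.cos(t),.0259+r*np.sin(t),z]) for t in a],np.int32)],True,(0,255,0),1)
cv2.imwrite("pics/q.png",im)
E
```

```text
t 10.9167 pos [581.6  25.9  15.3] rpy [-180.     -0.     84.77] w 85.2 ff 0.0 F [ 0.7  0.  -0.2] M [-0.03  0.03 -0.03] j6 3.2
t 11.3333 pos [581.8  25.9 142.4] rpy [179.94  -0.    84.78] w 85.5 ff 0.0 F [ 0.2 -0.6  0.1] M [ 0.01 -0.04  0.05] j6 3.2
tool delta mm [149.9   0.5   7.4] rotvec deg [ 0.06 -0.   -0.02]
```

View pics/q.png

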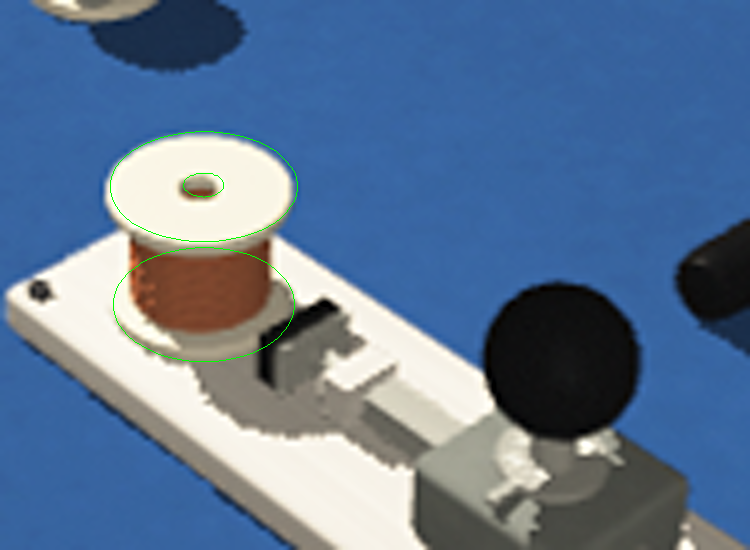

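The spool is home and upright: the model circles match to within about 1 mm. Now the knob.

```bash
for i in 1 2; do python3 -m jog '[15,0,0,0,0,0,1,15,0,0,0,0,0,1,15,0,0,0,0,0,1,15,0,0,0,0,0,1,15,0.2,0,0,0,0,1]' >/dev/null; done
for i in 1 2 3; do python3 -m jog '[0,0,0,0,0,-7,1,0,0,0,0,0,-7,1,0,0,0,0,0,-7,1,0,0,0,0,0,-7,1,0,0,0,0,0,-7,1]' >/dev/null; done
python3 -m jog '[0,0,0,0,0,0,1,0,0,0,0,0,0,1,0,0,0,0,0,0,1]' >/dev/null; 
python3 goal.py 596 175.2 62 180
```

```text
t 13.7167 pos [595.7 175.6 140.3] rpy [ 180.      0.   -170.46] w 85.2 ff 0.0 F [-0.2  0.4 -0.5] M [-0.04 -0.03  0.02] j6 -87.4
tool delta mm [-0.2 -0.5 78.3] rotvec deg [0.   0.   9.54]
```

```bash
python3 -m jog '[0,-0.5,20,0,0,0,1,0,0,20,0,0,0,1,0,0,20,0,0,0,1,0,0,10,0,0,0,1,0,0,8,0,0,0,1]' >/dev/null
python3 -m jog '[0,0,0,0,0,0,1,0,0,0,0,0,0,1]' >/dev/null; python3 goal.py 596 175.2 62 180
for i in 1 2; do python3 -m jog '[0,0,0,0,0,0,-0.3,0,0,0,0,0,0,-0.3,0,0,0,0,0,0,-0.3,0,0,0,0,0,0,-0.3,0,0,0,0,0,0,-0.3]' 60 >/dev/null;  python3 goal.py;done
```

```text
t 14.3 pos [596.1 174.9  62.7] rpy [ 1.8000e+02  2.0000e-02 -1.7028e+02] w 85.3 ff 0.0 F [ 0.  -0.3  0.5] M [ 0.03 -0.03  0.02] j6 -87.7
tool delta mm [0.  0.3 0.7] rotvec deg [0.   0.02 9.72]
t 14.7167 pos [596.2 174.3  62.9] rpy [-1.7995e+02  5.0000e-02 -1.7023e+02] w 41.7 ff 60.25139272212982 F [ 1.4 -5.6  1.4] M [-0.73 -0.12  0.05] j6 -87.7
t 15.1333 pos [596.2 174.3  62.7] rpy [-1.7996e+02  4.0000e-02 -1.7023e+02] w 41.8 ff 60.26522755622864 F [ 1.4 -4.2  1.1] M [-0.86 -0.16 -0.04] j6 -87.7
```

```bash
python3 -m jog '[0,-0.5,0,0,0,2,-0.3,0,0,0,0,0,4,-0.3,0,0,0,0,0,4,-0.3]' >/dev/null;  python3 goal.py
for i in 1 2 3 4; do python3 -m jog '[0,0,0,0,0,3,-0.3,0,0,0,0,0,3,-0.3,0,0,0,0,0,3,-0.3]' >/dev/null;  python3 goal.py;done
```

```text
t 15.3833 pos [596.2 174.   62.7] rpy [-1.7998e+02  5.0000e-02  1.7962e+02] w 41.7 ff 60.38352191448212 F [ 1.3 -3.9  1.9] M [-0.72 -0.14  0.3 ] j6 -77.6
t 15.6333 pos [596.2 173.8  62.6] rpy [-1.7996e+02  4.0000e-02  1.7065e+02] w 41.9 ff 60.37470817565918 F [ 1.  -6.4  2.6] M [-0.83 -0.14  0.26] j6 -68.6
t 15.8833 pos [596.1 173.6  62.6] rpy [-1.7995e+02  5.0000e-02  1.6165e+02] w 41.4 ff 60.3892582654953 F [ 0.5 -7.2  2.2] M [-1.03 -0.09  0.25] j6 -59.6
t 16.1333 pos [596.  173.4  62.6] rpy [-1.7994e+02  5.0000e-02  1.5265e+02] w 41.9 ff 60.41819214820862 F [-0.2 -8.4  1. ] M [-1.22 -0.06  0.29] j6 -50.6
t 16.3833 pos [595.9 173.2  62.5] rpy [-1.7993e+02  5.0000e-02  1.4365e+02] w 41.5 ff 60.4436194896698 F [ 0.9 -9.3  1.7] M [-1.44  0.04  0.31] j6 -41.6
```

```bash
python3 -m jog '[-0.9,-1.2,0,0,0,2,-0.3,0,0,0,0,0,2,-0.3,0,0,0,0,0,2,-0.3]' >/dev/null;  python3 goal.py
for i in 1 2 3 ; do python3 -m jog '[0,0,0,0,0,2,-0.3,0,0,0,0,0,2,-0.3,0,0,0,0,0,2,-0.3]' >/dev/null;  python3 goal.py;done
```

```text
t 16.6333 pos [595.9 173.   62.6] rpy [179.99  -0.   137.7 ] w 41.6 ff 60.64045786857605 F [-1.4 -0.5  2.7] M [-0.1   0.17  0.25] j6 -35.8
t 16.8833 pos [595.7 172.9  62.5] rpy [-179.99   -0.    131.7 ] w 41.8 ff 60.625537633895874 F [-1.4 -1.3  2. ] M [-0.25  0.2   0.26] j6 -29.8
t 17.1333 pos [595.6 172.8  62.5] rpy [-1.7997e+02 -1.0000e-02  1.2570e+02] w 41.7 ff 60.632654428482056 F [-1.8 -2.2  2. ] M [-0.31  0.28  0.26] j6 -23.8
t 17.3833 pos [595.5 172.7  62.4] rpy [-1.7995e+02 -1.0000e-02  1.1970e+02] w 41.5 ff 60.66022574901581 F [-1.8 -2.9  1.8] M [-0.35  0.31  0.28] j6 -17.8
```

```bash
python3 -m jog '[-0.5,-0.6,0,0,0,2,-0.3,0,0,0,0,0,2,-0.3]' >/dev/null;  python3 goal.py
for i in 1 2 3 4 5; do python3 -m jog '[0,0,0,0,0,2,-0.3,0,0,0,0,0,2,-0.3]' >/dev/null;  python3 goal.py|cut -c1-200;done
```

```text
t 17.55 pos [595.4 172.6  62.6] rpy [ 1.7999e+02 -4.0000e-02  1.1569e+02] w 41.5 ff 60.653557777404785 F [-2.1  1.9  0.4] M [0.32 0.25 0.27] j6 -13.9
t 17.7167 pos [595.3 172.5  62.5] rpy [-1.7999e+02 -4.0000e-02  1.1170e+02] w 41.4 ff 60.632978081703186 F [-2.3  1.3  2.4] M [0.21 0.28 0.3 ] j6 -9.9
t 17.8833 pos [595.2 172.5  62.5] rpy [-1.7998e+02 -3.0000e-02  1.0771e+02] w 41.6 ff 60.65375804901123 F [-2.6  1.8  1.1] M [0.17 0.42 0.35] j6 -5.9
t 18.05 pos [595.1 172.5  62.4] rpy [-1.7996e+02 -3.0000e-02  1.0371e+02] w 41.7 ff 60.67762076854706 F [-2.7  1.6  2.2] M [0.17 0.39 0.36] j6 -1.9
t 18.2167 pos [595.  172.5  62.4] rpy [-1.7994e+02 -2.0000e-02  9.9710e+01] w 41.5 ff 60.69213151931763 F [-3.6  1.1  1.9] M [0.18 0.47 0.36] j6 2.1
t 18.3833 pos [594.9 172.5  62.3] rpy [-1.7992e+02 -2.0000e-02  9.5720e+01] w 41.5 ff 60.70367932319641 F [-4.2  1.4  1.9] M [0.16 0.61 0.44] j6 6.1
```

```bash
for i in 1 2 3 4 5 6; do python3 -m jog '[0,0,0,0,0,0.2,-0.3]' >/dev/null;  python3 goal.py|cut -c1-200;done
python3 - <<'E'
from h import *
s=vision.get_image("scene");k=7;x0,y0=300,215
im=cv2.resize(s["color"][215:300,300:400,::-1],None,fx=k,fy=k,interpolation=cv2.INTER_CUBIC)
cv2.imwrite("pics/r.png",im)
E
```

```text
t 18.4667 pos [595.  172.4  62.3] rpy [-1.7993e+02 -2.0000e-02  9.5520e+01] w 41.9 ff 60.719361305236816 F [-4.4  2.5  2.5] M [0.31 0.58 0.4 ] j6 6.3
t 18.55 pos [595.  172.4  62.3] rpy [-1.7993e+02 -2.0000e-02  9.5440e+01] w 41.4 ff 60.7576721906662 F [-4.6  3.1  2.6] M [0.42 0.76 0.43] j6 6.4
t 18.6333 pos [595.  172.4  62.2] rpy [-1.7992e+02 -2.0000e-02  9.5250e+01] w 41.7 ff 60.75111508369446 F [-5.4  3.   1.7] M [0.44 0.74 0.44] j6 6.6
t 18.7167 pos [595.  172.4  62.2] rpy [-1.7992e+02 -2.0000e-02  9.5050e+01] w 41.5 ff 60.749666690826416 F [-5.4  2.2  1. ] M [0.43 0.69 0.37] j6 6.8
t 18.8 pos [594.9 172.5  62.2] rpy [-1.7992e+02 -2.0000e-02  9.4860e+01] w 41.7 ff 60.7482647895813 F [-6.2  2.5  2.1] M [0.43 0.74 0.45] j6 7.0
t 18.8833 pos [594.9 172.4  62.2] rpy [-1.7992e+02 -2.0000e-02  9.4650e+01] w 41.3 ff 60.74721157550812 F [-4.5  2.5  2.8] M [0.41 0.76 0.5 ] j6 7.2
```

View pics/r.png

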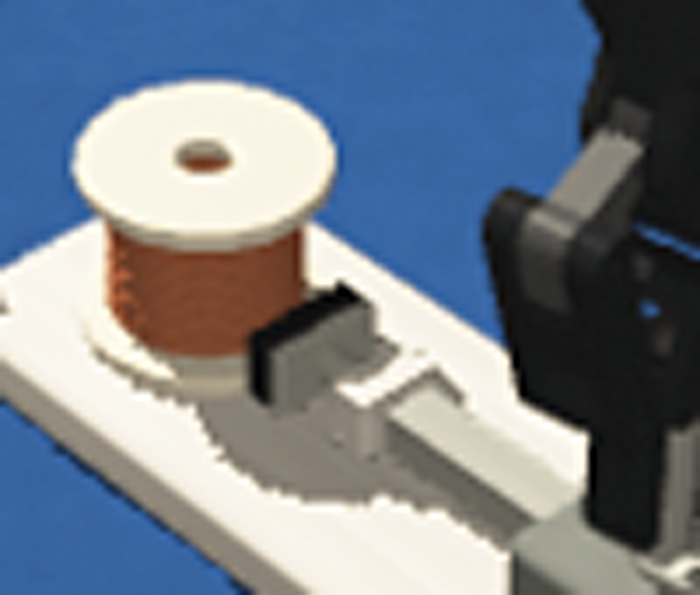

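The pad at picture (260,370) now touches the lower flange and the spool still stands level. The turning torque has risen from 0.27 to about 0.43 N m, roughly 15 N on the shoe. Time to let go and retreat.

```bash
for i in 1 2; do python3 -m jog '[0,0,0,0,0,0,1,0,0,0,0,0,0,1,0,0,0,0,0,0,1,0,0,0,0,0,0,1,0,0,0,0,0,0,1]' >/dev/null;  python3 goal.py;done
python3 -m jog '[0,0,-15,0,0,0,1,0,0,-25,0,0,0,1,0,0,-30,0,0,0,1,0,0,-30,0,0,0,1,0,0,0,0,0,0,1]' >/dev/null; python3 goal.py
python3 - <<'E'
from h import *
s=vision.get_image("scene");k=7
a=cv2.resize(s["color"][215:300,300:400,::-1],None,fx=k,fy=k,interpolation=cv2.INTER_CUBIC).astype(int)
b=cv2.imread("pics/r.png").astype(int);print(np.abs(a-b)[:420,:450].mean())
E
```

```text
t 19.35 pos [595.8 172.   62.3] rpy [179.98  -0.    94.57] w 85.3 ff 0.0 F [-0.7  0.1 -0.5] M [-0.03  0.07  0.  ] j6 7.2
t 19.7667 pos [595.6 172.   62.3] rpy [-180.     -0.     94.57] w 85.9 ff 0.0 F [ 0.4 -0.3  0.3] M [-0.04 -0.03 -0.  ] j6 7.2
t 20.1833 pos [598.1 172.6 168.3] rpy [ 1.795e+02 -7.000e-02  9.458e+01] w 85.7 ff 0.0 F [1.  0.6 0.3] M [-0.02 -0.01  0.  ] j6 7.2
0.45443562610229277
```

Nothing shifted on release. I'll regrip centred for a counterclockwise hysteresis check of the load, since my 15 N estimate is loose.

```bash
python3 -m jog '[2.4,0,25,0,0,0,1,0,0,30,0,0,0,1,0,0,30,0,0,0,1,0,0,15,0,0,0,1,0,0,0,0,0,0,1]' >/dev/null; python3 goal.py
for i in 1 2; do python3 -m jog '[0,0,0,0,0,0,-0.3,0,0,0,0,0,0,-0.3,0,0,0,0,0,0,-0.3,0,0,0,0,0,0,-0.3,0,0,0,0,0,0,-0.3]' 60 >/dev/null;  python3 goal.py;done
for i in 1 2 3 4 5 6 7 8; do python3 -m jog '[0,0,0,0,0,-0.3,-0.3]' >/dev/null;  python3 goal.py|cut -c1-200;done
```

```text
t 20.65 pos [592.7 173.8  57.6] rpy [-1.7957e+02  6.0000e-02  9.4570e+01] w 85.4 ff 0.0 F [-0.2 -0.6  0.4] M [ 0.03  0.01 -0.04] j6 7.5
t 21.0667 pos [594.8 174.5  63. ] rpy [-179.94   -0.     94.57] w 41.2 ff 60.23052155971527 F [-5.3  0.5  2.2] M [-0.07  0.77  0.01] j6 7.5
t 21.4833 pos [594.8 174.5  63. ] rpy [-179.94   -0.     94.57] w 41.6 ff 60.241931676864624 F [-5.5 -0.5  2.2] M [-0.03  0.79 -0.  ] j6 7.5
t 21.5667 pos [594.8 174.5  63. ] rpy [-179.94   -0.     94.86] w 41.6 ff 60.242541432380676 F [-6.1  0.   1.8] M [-0.06  0.78 -0.11] j6 7.2
t 21.65 pos [594.8 174.5  63. ] rpy [-179.94   -0.     95.18] w 41.7 ff 60.241931676864624 F [-5.6  0.1  2.2] M [-0.    0.86 -0.03] j6 6.9
t 21.7333 pos [594.8 174.5  63. ] rpy [-179.94   -0.     95.48] w 41.8 ff 60.23956060409546 F [-5.4 -0.6  2.1] M [-0.05  0.83 -0.11] j6 6.6
t 21.8167 pos [594.8 174.5  62.9] rpy [-179.94   -0.     95.78] w 41.3 ff 60.23826599121094 F [-5.1  0.   1.9] M [-0.05  0.81 -0.05] j6 6.3
t 21.9 pos [594.8 174.5  63. ] rpy [-179.94   -0.     96.08] w 41.3 ff 60.236510038375854 F [-5.8 -0.4  1.9] M [ 0.02  0.8  -0.11] j6 6.0
t 21.9833 pos [594.8 174.5  63. ] rpy [-1.7994e+02 -1.0000e-02  9.6380e+01] w 41.9 ff 60.23625433444977 F [-5.7  0.9  2.2] M [-0.02  0.77 -0.12] j6 5.7
t 22.0667 pos [594.8 174.5  63. ] rpy [-1.7994e+02 -1.0000e-02  9.6680e+01] w 41.5 ff 60.23542106151581 F [-4.5 -0.6  2.3] M [-0.02  0.87 -0.04] j6 5.4
t 22.15 pos [594.8 174.5  63. ] rpy [-1.7994e+02 -1.0000e-02  9.6980e+01] w 41.7 ff 60.23427665233612 F [-5.3 -1.1  1.4] M [-0.08  0.86 -0.08] j6 5.1
```

The hysteresis check gives about 17 N on average over this back-off, so about 15 N now. I'll ease back one more degree and release.

```bash
for i in 1 2 3 4; do python3 -m jog '[0,0,0,0,0,-0.3,-0.3]' >/dev/null;  python3 goal.py|cut -c60-200;done
for i in 1 2; do python3 -m jog '[0,0,0,0,0,0,1,0,0,0,0,0,0,1,0,0,0,0,0,0,1,0,0,0,0,0,0,1,0,0,0,0,0,0,1]' >/dev/null;done
python3 -m jog '[0,0,-15,0,0,0,1,0,0,-25,0,0,0,1,0,0,-30,0,0,0,1,0,0,-30,0,0,0,1,0,0,0,0,0,0,1]' >/dev/null
python3 -m jog '[0,0,0,0,0,0,1,0,0,0,0,0,0,1]' >/dev/null; python3 goal.py
python3 - <<'E'
from h import *
s=vision.get_image("scene");k=7
a=cv2.resize(s["color"][215:300,300:400,::-1],None,fx=k,fy=k,interpolation=cv2.INTER_CUBIC).astype(int)
b=cv2.imread("pics/r.png").astype(int);print(np.abs(a-b)[:420,:450].mean())
from workcell import workorder
print(workorder.sign_off())
E
```

```text
-02  9.7280e+01] w 41.4 ff 60.23407995700836 F [-5.6 -0.7  1.7] M [-0.05  0.83 -0.1 ] j6 4.8
-02  9.7580e+01] w 41.4 ff 60.23379743099213 F [-5.8 -0.3  1.8] M [-0.04  0.84 -0.04] j6 4.5
  9.7880e+01] w 41.6 ff 60.23396551609039 F [-5.4  0.   1.8] M [-0.03  0.83 -0.07] j6 4.2
-02  9.8180e+01] w 41.7 ff 60.2340441942215 F [-5.1 -1.   1.8] M [-0.04  0.82 -0.12] j6 3.9
t 23.9 pos [595.  174.4 161.6] rpy [-179.95    0.     98.17] w 85.4 ff 0.0 F [-0.  -0.4 -0.4] M [ 0.01 -0.   -0.01] j6 3.9
0.8956067019400352
the job is handed in; nothing more can be done
None
```

The job is handed in at about 24 s of the 72 s allowed: the full spool is home on the spindle and released, the knob is let go with the shoe pressing at about 14 N (estimated from knob torque, not measured directly), and the sign-off gave no verdict.

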